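# Hang the bit caddy on the bench's cleat rail

## Robot

A 6-joint arm with a two-finger parallel gripper is mounted at the origin on the work surface. World frame = base frame: x ahead of the robot, y to its left, z up, the work surface at z = 0. Lengths are in m, angles in rad, forces in N, time in s.
With the tool pointing down it reaches from about 0.35 to 0.95 m from the base axis. Payload 17.4 kg.
Tool frame: the origin (TCP) lies on the front face of the gripper's body, between the roots of the fingers; the fingertips stand 84 mm ahead of it and the grasp point (between the pads) lies 65 mm ahead of it; z points along the fingers, y is the line along which they close (so a half turn about z gives the same grasp; the last joint's range is limited). The gripper opens to 93 mm and grips with 3 to 60 N. Pads are 15 mm wide; open, the fingers measure 128 mm over their backs; the gripper's body (75 mm by 188 mm) begins 65 mm behind the grasp point.
Start: joints at [1.073, 0.116, 1.442, -0, 1.584, -0.038], TCP at [0.3, 0.605, 0.303] pointing down, gripper open.
Joint ranges: [-2.83, 2.83], [-0.83, 2.19], [0.07, 2.5], [-1.14, 4.28], [0.01, 3], [-2.97, 2.97]. Speed limits (rad/s): [1.89, 1.89, 2.22, 3.14, 3.14, 3.14].

## Interface

Orientations are given as a unit quaternion [w, x, y, z].
In Python, from rig import manip gives the robot as it stands. The module is installed in compiled form; this text tells all that it offers. Calls block until the motion is done:
- manip.move_to(position, orientation): joint-space move of the TCP to a pose.
- manip.servo_line(position, feed=0.15, frame=None): straight line of the TCP; frame=None keeps the orientation; feed is the mean speed in m/s.
- manip.move_joints(angles): joint-space move.
- manip.ungrasp() and manip.clamp(squeeze=None): open the fingers fully, or close them until they stop; squeeze is the grip in N (None keeps the last).
- manip.sleep(seconds).
- manip.ik(position, orientation): joint angles nearest the present ones, or None.
- manip.observe(): the state.
- manip.read_camera(name): name is "scene" or "side" or "wrist"; returns (picture, depth): 400x640x3 uint8, red, green, blue; 400x640 float32, m along the optical axis (not along the pixel's ray), 0 where there is no reading.
- manip.camera_model(name): a dict with "camera_matrix" (3x3 intrinsics, pixels), "extrinsics" (4x4, takes a point from camera to world coordinates); the wrist camera has in their place "T_tool_cam" (4x4, takes a point from camera to tool coordinates, whose origin is the TCP and whose axes are the flange's). Camera axes: x right, y up, looking along -z (the intrinsics and any distortion apply to the point x, -y, -z); pixel columns grow to the right and rows downward; lengths in m; the calibration is good to about 2 mm. A picture is of the moment at which its call begins: read the wrist's pose just before it. camera_model takes no time and is no camera call.
A pose or a line that the arm cannot do raises manip.IKError and nothing moves.
- manip.sign_off(): hands the job in; it is judged then, once.
Trained networks look in the newest picture that a camera, given by its name, has taken for a name from the list of things; names that differ only in an ending like _2 or _b are one class to them, and where a whole thing is asked for, a point or a joint stands for the part that bears it (a point fixed in the world has none). Each returns a list of dicts, best first, with "confidence" (0 to 1); they miss things now and then, are a little off and sometimes report something else, mostly with a low value. They report only what shows in the picture. A call takes as long as a camera call.
- manip.boxes_of(name, camera): "at" ([x, y, z] in m, in world coordinates, good to about 4 mm: the middle of the surface that is visible of it).
- manip.mark_of(name, camera): "at" ([x, y, z] in m, in world coordinates, good to about 4 mm: a listed point, or the origin of a listed thing).
The state is a dict: "clock": time; "joint_positions": joint angles; "dq": joint speeds; "joint_efforts": joint torques, N m; "tcp_pos": TCP position; "tool_rot": TCP orientation; "wrist_force": force on the tool from outside, world axes, zero at the start; "ft_torque": the same for the moment, N m; "opening": finger opening in m; "grasp_force": force on a finger pad.
Only numpy, scipy, OpenCV 4.12 (cv2) and the standard library are available. Lean on these libraries where they do the work, as an engineer would, in place of code of your own. Each camera call takes 0.05 s, during which the arm holds its last target. There are 200 camera calls.

## Task

Pick up the loose sheet-metal bit caddy and hang it on a free stretch of the cleat rail beside the plier rack: tilt its bottom out towards you, lay the angled strip at its rear over the cleat, then let it swing upright and drop so that it hangs locked, level and flush against the rail. Feel for the cleat and set the caddy down on it gently, without forcing or dropping it, and leave the plier rack on the rail and the other things on the bench where they are.

Things in the scene. Friction and masses are not known exactly. Their poses are not given: they have to be found in the camera images.
- stand: Fixed bench-top stand, bare aluminium: two upright 30 mm posts (centres 380 mm apart, 220 mm tall, front faces at x 20 mm) carry a level cleat rail on their front. Origin at bench height under the middle of the rail's front face; x points from the worker into the rail, y along it, z up. Rail 460 mm long, 20 deep, 44 high; front face is the plane x = 0. Foot plates 12 mm high, x -10 to 80.
- rail_mark (a point): Nominal middle of the rail's front top edge, 165 mm over the bench (stand's axes). The rail is clamped by hand in the posts' slots: its true height is 0 to 10 mm above or below this and is not measured. Section: flat top at x 0 to 3 mm, then a 45 degree bevel falling away from the worker, 17 mm down over 17 mm, behind which a strip hooks. Open above and behind, but for the posts.
- rack_mid (a point): Middle of the plier rack already on the rail: a dark steel saddle 90 mm wide along the rail, screw-clamped over it with slack above and below, reaching from 40 mm in front of the rail to 26 mm behind its front face, with two pliers whose handles rise to 204 mm over the bench. Point: 20 mm in front of the rail, 145 mm over the bench. Up to 130 mm left or right of the rail's middle; slides if pushed with about 12 N.
- caddy_mid (a point): Centre of the loose caddy, 55 mm above its underside: a grey painted sheet tray, 84 mm deep (x), 120 wide (y), 0.25 to 0.45 kg, standing on the bench, back turned roughly away from the robot. Axes: x to its back (the side for the rail), y along its width, z up. Side walls 45 mm high, front wall 30, back plate 79 (outer face x +42).
- caddy_grip (a point): Place to hold the caddy: middle of its upright centre grip, a slab 12 mm thick (y), 60 long (x -30 to 30), from 52 to 112 mm above the underside. The point is on the caddy's centre line, 92 mm above the underside. 52 mm free on either side of the slab, down to the 45 mm side walls. Axes as caddy_mid.
- caddy_corner (a point): Inside corner between the caddy's back face and the underside of its rear strip, mid-width: x +42, 75 mm above the caddy's underside. Hung home, it lies in the plane of the rail's front face, 3 mm above the rail's flat top. Tilted by a with the strip's lower edge touching the bevel and the corner in that plane, it is 25.5 mm x sin(a) higher than home. Axes as caddy_mid.
- caddy_strip (a point): Lower edge of the caddy's rear strip (full width, 4 mm thick), at its underside, mid-width. The strip slopes 45 degrees back and down for 18 mm from caddy_corner, so this is 12.7 mm behind and 12.7 mm below it. It wedges itself home on the bevel under the caddy's weight: a push of 3 N seats it, while more than some 10 N, or twisting it when home, strains the cleat. Axes as caddy_mid.
- caddy_foot (a point): Lock foot low on the caddy's back: full width, stands out 8 mm from the back face, 14 to 19 mm above the underside; this point is the middle of its rear edge (x +50, 16.5 mm up). Hung and upright, it lies 9 mm under the rail, so the caddy cannot go on or off upright: its bottom must be tilted out at least 10 degrees (0.17 rad). Axes as caddy_mid.
- spool_mid (a point): Centre of a wire spool standing on the bench, 68 mm across, 45 mm high. Not to be moved.
- case_mid (a point): Centre of a flat bit case on the bench, 105 x 70 x 22 mm. Not to be moved.
- enclosure_mid (a point): Centre of a small open printed electronics box on the bench, 85 x 60 x 40 mm. Not to be moved.

How it is judged:
On the way:
1. the caddy, tilted (more than 5 degrees), has its rear strip over the cleat: the strip's lower edge behind the cleat's front edge and no higher than about its top (angle between caddy_mid's own z axis and vertical above 0.09 rad and x of caddy_strip in the frame of stand above 0.003 m and z of caddy_strip in the frame of stand between 0.14 and 0.176 m), for 0.1 s.
At the end, for the whole second after the job is handed in: Released and at rest (under 10 mm/s) on the rail: strip's inside corner within 3 mm of the plane of the rail's front and 155 to 181 mm above the bench, upright and parallel to the rail within 0.05 rad, its middle within 175 mm of the rail's middle, its weight on the rail (x of caddy_corner in the frame of stand between -0.003 and 0.003 m and z of caddy_corner in the frame of stand between 0.155 and 0.181 m and y of caddy_mid in the frame of stand between -0.175 and 0.175 m and angle between caddy_mid's own z axis and vertical below 0.05 rad and angle between the y axis of caddy_mid and the y axis of stand, either way round below 0.05 rad and contact force between caddy and stand above 1 N and linear speed of caddy below 0.01 m/s); the robot touches nothing.
It fails at once if the caddy is let fall: faster than 0.22 m/s out of the fingers (a drop of some 2.5 mm) (linear speed of caddy above 0.22 m/s and contact force between caddy and the fingers below 0.05 N).
It fails at once if the caddy, held, is pressed against the stand, its rail or the plier rack with more than 25 N (sum of the contacts) (contact force between caddy and stand above 25 N and contact force between caddy and the fingers above 0.5 N).
It fails at once if the plier rack is shoved more than 10 mm (distance of rack_mid from where it was at the start of the episode above 0.01 m).
It fails at once if the spool, the bit case or the printed box is moved more than 15 mm (distance of any of spool_mid, case_mid, enclosure_mid from where it was at the start of the episode above 0.015 m).
It also fails if it takes over 43 s, if anything falls off the work surface, if the arm or the gripper's body presses on something with over 40 N, if the wrist force passes 120 N, or if a joint passes its speed limit or range.

## Working session

There is one attempt and no reset: what is moved stays moved. The work goes in short steps, each a Python script; the robot and the scene stay as the last script left them, time stands still between calls to the robot, and variables do not carry over. Pictures are saved under pics/ and viewed, at most 10 in all, crops included, and the job is handed in when it is done.

```bash
mkdir -p pics; ls
python3 - <<'E'
from rig import manip
import cv2,numpy as np
o=manip.observe(); print(o)
for c in ["scene","side"]:
    p,d=manip.read_camera(c); cv2.imwrite(f"pics/{c}0.png",p[:,:,::-1])
    m=manip.camera_model(c); print(c,np.round(m["extrinsics"],3).tolist(),np.round(m["camera_matrix"],1).tolist(),[k for k in m])
    for n in ["stand","rail_mark","rack_mid","caddy_mid","caddy_grip","caddy_corner","caddy_strip","caddy_foot","spool_mid","case_mid","enclosure_mid"]:
        print(n,[(np.round(x["at"],3).tolist(),round(x["confidence"],2)) for x in manip.mark_of(n,c)[:2]])
print(manip.observe()["clock"])
E
```

```text
pics
{'clock': 0.0, 'joint_positions': array([ 1.07317988e+00,  1.16474468e-01,  1.44224907e+00, -5.23643850e-06,
        1.58398989e+00, -3.77778285e-02]), 'dq': array([ 3.79609635e-04,  1.90461813e-04, -1.39138141e-03,  1.77907892e-04,
       -1.05488083e-03, -8.62912263e-05]), 'joint_efforts': array([ 1.07104384e-03, -7.21256161e+01, -6.22612023e+01,  7.81049975e-02,
        2.36739608e-02, -1.43309262e-04]), 'tcp_pos': array([0.29951381, 0.60479545, 0.30202295]), 'tool_rot': array([-1.45704594e-04,  2.27898955e-01,  9.73684627e-01, -5.41122375e-04]), 'wrist_force': array([-0.40556196, -0.21318954,  0.09645181]), 'ft_torque': array([-0.0123734 ,  0.00123854, -0.01724857]), 'grasp_force': 0.0, 'opening': 0.09294316132784555}
scene [[-0.724, -0.552, 0.414, 0.997], [0.69, -0.564, 0.454, 0.564], [-0.017, 0.614, 0.789, 1.04], [0.0, 0.0, 0.0, 1.0]] [[494.3, 0.0, 320.6], [0.0, 494.3, 198.4], [0.0, 0.0, 1.0]] ['camera_matrix', 'extrinsics']
stand [([0.655, -0.015, 0.001], 0.84), ([0.643, 0.109, 0.146], 0.43)]
rail_mark [([0.652, -0.017, 0.162], 0.86), ([0.656, -0.015, 0.0], 0.56)]
rack_mi
[... 491 characters left out ...]
306, -0.452, 0.15], [-0.546, 0.491, -0.679, -0.478], [0.014, 0.816, 0.579, 0.569], [0.0, 0.0, 0.0, 1.0]] [[377.1, 0.0, 318.6], [0.0, 377.1, 205.5], [0.0, 0.0, 1.0]] ['camera_matrix', 'extrinsics']
stand [([0.65, -0.014, -0.0], 0.97)]
rail_mark [([0.652, -0.016, 0.167], 0.85)]
rack_mid [([0.64, 0.11, 0.144], 0.62)]
caddy_mid [([0.454, -0.144, 0.054], 0.97), ([0.445, 0.067, 0.021], 0.17)]
caddy_grip [([0.454, -0.143, 0.092], 0.97)]
caddy_corner [([0.497, -0.138, 0.072], 0.74)]
caddy_strip [([0.505, -0.142, 0.064], 0.65)]
caddy_foot [([0.504, -0.135, 0.016], 0.66)]
spool_mid [([0.443, 0.067, 0.021], 0.81)]
case_mid [([0.44, 0.306, 0.012], 0.69)]
enclosure_mid [([0.402, 0.171, 0.022], 0.63)]
1.2
```

View pics/scene0.png

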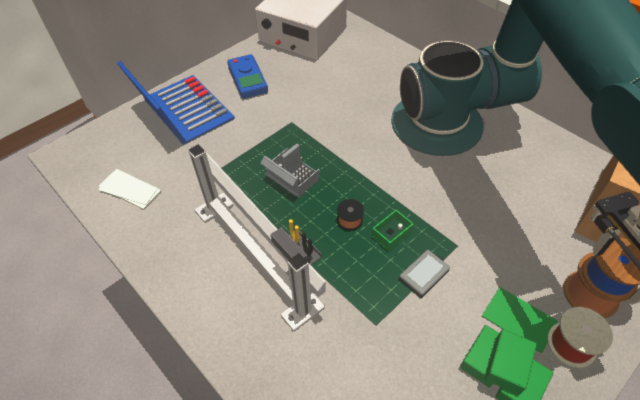

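View pics/side0.png

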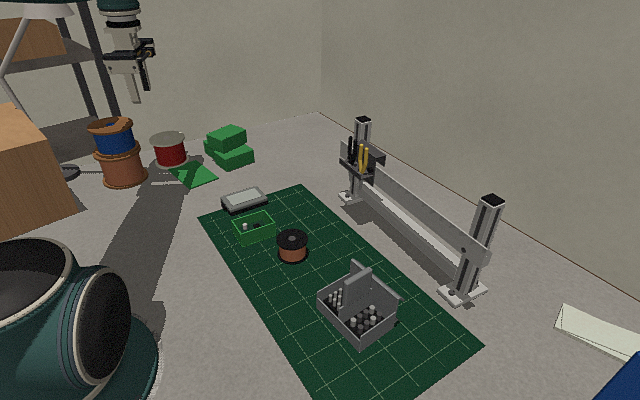

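Scene shows the caddy at about (288,170), the rack at (292,245) at the +y end, and free rail from there to the far post (200,180). Side confirms: caddy (360,300), rack (360,158), right post (485,250). Next I'll fit the rail and caddy in the depth images.

```bash
cat > h.py <<'E'
import numpy as np, cv2
from rig import manip
from scipy.spatial.transform import Rotation as R
def cloud(c):
    o=manip.observe(); p,d=manip.read_camera(c); m=manip.camera_model(c); K=np.array(m["camera_matrix"])
    v,u=np.mgrid[:400,:640]
    P=np.stack([(u-K[0,2])/K[0,0]*d,-(v-K[1,2])/K[1,1]*d,-d],-1)
    if c=="wrist":
        q=o["tool_rot"]; T=np.eye(4); T[:3,:3]=R.from_quat(q,scalar_first=True).as_matrix(); T[:3,3]=o["tcp_pos"]
        E=T@np.array(m["T_tool_cam"])
    else: E=np.array(m["extrinsics"])
    W=P@E[:3,:3].T+E[:3,3]; W[d<=0]=np.nan
    return p,W
E
python3 - <<'E'
from h import *
def sel(W,lo,hi):
    w=W.reshape(-1,3); return w[((w>lo)&(w<hi)).all(1)]
for c in ["side","scene"]:
    p,W=cloud(c); np.save(c+".npy",W); cv2.imwrite(f"{c}.png",p[:,:,::-1])
    b=sel(W,[.35,-.3,-.02],[.45,0.,.02]); print(c,"bench z",np.nanmedian(b[:,2]))
    # rail points
    r=sel(W,[.62,-.18,.12],[.70,.05,.20]); print("rail n",len(r))
    for z in np.arange(.12,.20,.005):
        s=r[(r[:,2]>z)&(r[:,2]<z+.005)]
        if len(s)>5: print("  z%.3f n%d x %.4f..%.4f med %.4f slope %.4f"%(z,len(s),*np.percentile(s[:,0],[5,95]),np.median(s[:,0]),np.polyfit(s[:,1],s[:,0],1)[0]))
    # caddy
    k=sel(W,[.36,-.26,.095],[.56,-.03,.125]); print("slab n",len(k), np.round(k.mean(0),4), np.percentile(k[:,2],[50,98]))
    t=k[:,:2]-k[:,:2].mean(0); print("  dir",np.linalg.svd(t,full_matrices=False)[2][0],"ext",np.ptp(k,axis=0))
    k=sel(W,[.36,-.26,.065],[.56,-.03,.085]); 
    print("ring",len(k),k.min(0) if len(k) else 0,k.max(0) if len(k) else 0)
    # posts
    for n,lo,hi in (("L",.14,.22),("R",-.25,-.17)):
        s=sel(W,[.6,lo,.212],[.75,hi,.235]); print("post",n,len(s),np.round(s.mean(0),4) if len(s) else "")
E
```

```text
side bench z 0.0011863249133301501
rail n 1506
  z0.120 n181 x 0.6407..0.6575 med 0.6477 slope 0.0797
  z0.125 n171 x 0.6410..0.6566 med 0.6482 slope 0.0793
  z0.130 n179 x 0.6409..0.6578 med 0.6484 slope 0.0796
  z0.135 n174 x 0.6412..0.6573 med 0.6478 slope 0.0799
  z0.140 n189 x 0.6410..0.6573 med 0.6481 slope 0.0798
  z0.145 n191 x 0.6408..0.6574 med 0.6480 slope 0.0800
  z0.150 n184 x 0.6407..0.6571 med 0.6480 slope 0.0796
  z0.155 n236 x 0.6408..0.6580 med 0.6483 slope 0.0790
slab n 345 [ 0.4507 -0.1457  0.1071] [0.1093124  0.11344207]
  dir [-0.99806702 -0.06214677] ext [0.05986941 0.01700475 0.01951033]
ring 670 [ 0.42401105 -0.19939754  0.06502004] [ 0.51647307 -0.07844553  0.08494083]
post L 135 [0.699  0.1659 0.2199]
post R 329 [ 0.6679 -0.2107  0.2207]
scene bench z 0.0010953101691344447
rail n 1115
  z0.120 n55 x 0.6621..0.6788 med 0.6722 slope 0.0797
  z0.125 n51 x 0.6636..0.6793 med 0.6725 slope 0.0762
  z0.130 n54 x 0.6628..0.6784 med 0.6717 slope 0.0789
  z0.135 n58 x 0.6625..0.6795 med 0.6714 slope 0.0792
  z0.140 n162 x 0.6612..0.6779 med 0.6695 slope 0.0786
  z0.145 n218 x 0.6562..0.6746 med 0.6658 slope 0.0805
  z0.150 n237 x 0.6520..0.6701 med 0.6606 slope 0.0793
  z0.155 n242 x 0.6462..0.6650 med 0.6553 slope 0.0778
  z0.160 n38 x 0.6458..0.6631 med 0.6553 slope 0.0847
slab n 151 [ 0.4589 -0.1375  0.1067] [0.10866986 0.11506856]
  dir [0.99804928 0.06243106] ext [0.06075564 0.01722392 0.02091615]
ring 457 [ 0.42838758 -0.19840224  0.06501476] [ 0.51762082 -0.07619652  0.08485955]
post L 255 [0.7075 0.1754 0.2222]
post R 174 [ 0.6771 -0.2018  0.2215]
```

```bash
cat >> h.py <<'E'
def down(yaw,tilt=0,flip=1):
    """tool holding the caddy: tool y along caddy y; caddy yawed, then bottom tilted out (to -x) by tilt"""
    C=R.from_euler('z',yaw)*R.from_euler('y',tilt)   # caddy attitude; +y rot sends caddy bottom to -x
    T=R.from_matrix(np.array([[-flip,0,0],[0,flip,0],[0,0,-1.]]).T)
    return (C*T).as_quat(scalar_first=True)
E
python3 - <<'E'
from h import *
W=np.load("side.npy").reshape(-1,3); s=W[(W>[.62,-.18,.122]).all(1)&(W<[.70,.05,.155]).all(1)]
f=np.polyfit(s[:,1],s[:,0],1); print("side front",f,"at y=-.0155:",np.polyval(f,-.0155),"std",np.std(s[:,0]-np.polyval(f,s[:,1])))
for c in ["side","scene"]:
    W=np.load(c+".npy").reshape(-1,3); x=W[:,0]-0.0795*(W[:,1]+.0155)-.6522
    k=(W[:,1]>-.17)&(W[:,1]<.04)&(x>-.004)&(x<.022)&(W[:,2]>.135)&(W[:,2]<.19)
    print(c,"top",np.percentile(W[k,2],[90,98,99.5]))
    k=(W[:,1]>-.17)&(W[:,1]<.04)&(x>.006)&(x<.016)&(W[:,2]>.135)&(W[:,2]<.19)
    if k.sum()>9: print("  bevel x+z",np.median(x[k]+W[k,2]))
for fl in (1,-1):
    for p,y,t in (([.455,-.1416,.32],.0624,0),([.455,-.1416,.156],.0624,0),([.61,-.07,.26],-.0795,.26),([.61,-.07,.26],-.0795,0)):
        j=manip.ik(np.array(p),down(y,t,fl)); print(fl,None if j is None else np.round(j,2))
E
```

```text
side front [0.07967791 0.65461429] at y=-.0155: 0.653379282586715 std 0.0007971815787241691
side top [0.15815951 0.15926956 0.15965668]
scene top [0.15880594 0.16088138 0.1621223 ]
  bevel x+z 0.16442160389883542
1 [-0.36 -0.33  1.82 -0.    1.65 -1.99]
1 [-0.36 -0.25  2.03 -0.    1.36 -1.99]
1 [-0.15  0.12  1.52 -0.02  1.76 -1.64]
1 [-0.16 -0.    1.63 -0.    1.51 -1.65]
-1 [-0.36 -0.33  1.82 -0.    1.65  1.15]
-1 [-0.36 -0.25  2.03 -0.    1.36  1.15]
-1 [-0.15  0.12  1.52 -0.02  1.76  1.5 ]
-1 [-0.16 -0.    1.63 -0.    1.51  1.49]
```

Run:
```python
from h import *
q=down(.0624,0,-1)
manip.move_to(np.array([.455,-.1416,.30]),q); print(manip.observe()["clock"])
manip.servo_line(np.array([.455,-.1416,.156]),feed=.15)
print(manip.clamp(40)); o=manip.observe(); print(o["clock"],o["opening"],o["grasp_force"],o["wrist_force"],o["ft_torque"],o["tcp_pos"])
manip.servo_line(np.array([.455,-.1416,.29]),feed=.15)
manip.sleep(.2); o=manip.observe(); print(o["clock"],o["opening"],o["grasp_force"],o["wrist_force"],o["ft_torque"],o["tcp_pos"],o["tool_rot"],q)
for c in ["scene","side"]:
    p,W=cloud(c); np.save(c+"1.npy",W); cv2.imwrite(f"pics/{c}1.png",p[:,:,::-1])
    for n in ["caddy_mid","caddy_corner","caddy_strip","caddy_foot","caddy_grip"]:
        print(n,[(np.round(x["at"],4).tolist(),round(x["confidence"],2)) for x in manip.mark_of(n,c)[:1]])
print(manip.observe()["clock"])
a=cv2.imread("pics/scene1.png")[60:260,150:400];b=cv2.imread("pics/side1.png")[100:360,250:520]
cv2.imwrite("pics/m1.png",np.hstack([cv2.resize(a,(400,320)),cv2.resize(b,(332,320))]))
```

```text
3.9917
False
6.325 0.01180008685182784 39.95150685310364 [ 0.28664551  0.66442487 -0.25150083] [0.05149037 0.22192074 0.03138459] [ 0.45496737 -0.14155962  0.15595188]
7.5667 0.011924198842665778 39.95815694332123 [-0.44038636  0.28392523 -4.16374867] [ 0.01984986  0.23780117 -0.00090578] [ 0.45486993 -0.14156306  0.28922182] [-2.09581669e-04  9.99512743e-01  3.12078111e-02 -5.51784022e-04] [0.         0.99951332 0.03119494 0.        ]
caddy_mid [([0.4564, -0.1441, 0.1839], 0.84)]
caddy_corner [([0.497, -0.14, 0.2094], 0.69)]
caddy_strip [([0.5077, -0.1382, 0.1933], 0.97)]
caddy_foot [([0.505, -0.1394, 0.1489], 0.64)]
caddy_grip [([0.4603, -0.1434, 0.2254], 0.72)]
caddy_mid [([0.4566, -0.1436, 0.1906], 0.73)]
caddy_corner [([0.501, -0.1412, 0.2049], 0.56)]
caddy_strip [([0.5034, -0.1418, 0.1969], 0.65)]
caddy_foot [([0.502, -0.1354, 0.1491], 0.77)]
caddy_grip [([0.4571, -0.143, 0.2277], 0.81)]
8.1667
```

View pics/m1.png

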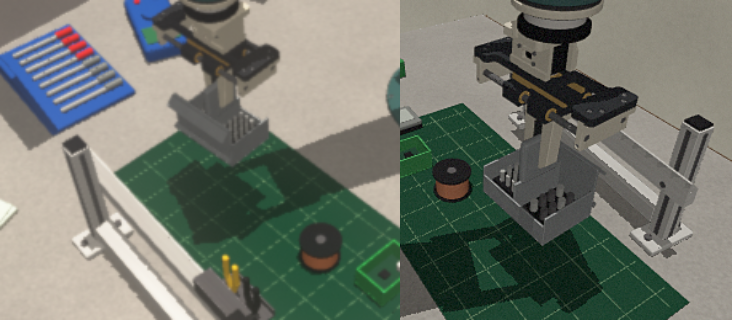

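The crops show the caddy level in the fingers, with its strip facing the rail and weighing about 4.1 N. Next I'll get its offset in the hand and the rail position, both from the same depth clouds.

Run:
```python
from h import *
W=np.load("scene1.npy").reshape(-1,3)
k=(W>[.62,-.18,.118]).all(1)&(W<[.70,.05,.138]).all(1); s=W[k]; d=(s-[.653,-.0155,0])@np.array([np.cos(.0797),-np.sin(.0797),0]); print("scene rail back x (stand, front .653)",np.percentile(d,[10,50,90]),len(d))
t=np.array([.45487,-.14156,.28922]); C=R.from_euler('z',.0624)
for c in ["scene1","side1"]:
    W=np.load(c+".npy").reshape(-1,3); l=C.inv().apply(W-t)+[0,0,.156]
    print(c)
    for a in np.arange(-.004,.12,.006):
        m=(l[:,2]>a)&(l[:,2]<a+.006)&(abs(l[:,1])<.064)&(abs(l[:,0])<.075)
        q=l[m]
        if m.sum()>8: print("  z %.3f n %d x %s y %s"%(a,m.sum(),np.round(np.percentile(q[:,0],[1,50,99]),4),np.round(np.percentile(q[:,1],[1,99]),4)))
```

```text
scene rail back x (stand, front .653) [0.02125904 0.02187863 0.02255685] 213
scene1
  z -0.004 n 13 x [-0.0377  0.0293  0.0432] y [-0.0226  0.0596]
  z 0.002 n 40 x [-0.037   0.0035  0.0434] y [0.0121 0.0619]
  z 0.008 n 48 x [-0.0402  0.0031  0.0495] y [-0.0578  0.0619]
  z 0.014 n 165 x [-0.0392  0.0447  0.0522] y [-0.0586  0.0615]
  z 0.020 n 209 x [-0.0406  0.0199  0.0522] y [-0.0578  0.0617]
  z 0.026 n 192 x [-0.041  -0.0005  0.0452] y [-0.058  0.062]
  z 0.032 n 194 x [-0.0384  0.0043  0.045 ] y [-0.059   0.0622]
  z 0.038 n 179 x [-0.0376  0.0012  0.0451] y [-0.0605  0.0615]
  z 0.044 n 72 x [-0.0369 -0.0045  0.0428] y [-0.0594  0.0625]
  z 0.050 n 23 x [-0.0367  0.0112  0.0439] y [-0.0015  0.0619]
  z 0.056 n 35 x [-0.0256  0.0069  0.0442] y [0.0035 0.0613]
  z 0.062 n 98 x [-0.0247  0.0557  0.059 ] y [-0.057  0.061]
  z 0.068 n 171 x [-0.0244  0.0523  0.0599] y [-0.0578  0.0604]
  z 0.074 n 204 x [0.0093 0.0451 0.0538] y [-0.0589  0.0598]
  z 0.080 n 60 x [-0.0226  0.026   0.0485] y [-0.0467  0.0608]
  z 0.086 n 36 x [-0.0244  0.0143  0.032 ] y [-0.0044  0.0219]
  z 0.092 n
[... 951 characters left out ...]
 z 0.056 n 185 x [-0.0306  0.0366  0.0393] y [-0.061   0.0017]
  z 0.062 n 189 x [-0.0304  0.0373  0.0539] y [-0.0611  0.0031]
  z 0.068 n 169 x [-0.0311  0.0375  0.051 ] y [-0.0613  0.0006]
  z 0.074 n 230 x [-0.0305  0.0379  0.0448] y [-0.0613  0.0038]
  z 0.080 n 141 x [-0.0307 -0.0077  0.0434] y [-0.0608  0.0012]
  z 0.086 n 94 x [-0.0306 -0.0099  0.0074] y [-0.0226  0.0035]
  z 0.092 n 92 x [-0.0304 -0.0098  0.0085] y [-0.0228  0.0004]
  z 0.098 n 107 x [-0.031  -0.0095  0.0076] y [-0.0236  0.0187]
  z 0.104 n 126 x [-0.0307 -0.0094  0.0072] y [-0.0236  0.0199]
  z 0.110 n 193 x [-0.0298 -0.0092  0.0074] y [-0.0241  0.02  ]
  z 0.116 n 102 x [-0.0098 -0.0083  0.0077] y [-0.0246  0.0194]
```

```bash
cat >> h.py <<'E'
YS=-.0797; S0=np.array([.6528,-.0155,0]); YC=-.06
def pose(cx,cz,a,y=YC,yaw=0):
    """TCP pose that puts the caddy corner at stand (cx,y,cz), tilted a"""
    C=R.from_euler('z',YS+yaw)*R.from_euler('y',a)
    c=S0+R.from_euler('z',YS).apply([cx,y,cz])
    return c-C.apply([.042,0,-.081]), down(YS+yaw,a,-1)
def F():
    f=[]; t=[]
    for _ in range(3):
        o=manip.observe(); f.append(R.from_euler('z',-YS).apply(o["wrist_force"])); t.append(o["ft_torque"])
    return np.mean(f,0),np.mean(t,0),o["clock"]
E
python3 - <<'E'
from h import *
A=.26
p,q=pose(-.05,.215,A); manip.move_to(p,q); print(manip.observe()["clock"])
p,q=pose(0,.200,A); manip.servo_line(p,feed=.1,frame=q)
p,q=pose(0,.178,A); manip.servo_line(p,feed=.06,frame=q); manip.sleep(.3)
f0,t0,c=F(); print("free",f0,t0,c); np.save("f0.npy",f0)
for cz in np.arange(.1772,.158,-.0007):
    p,q=pose(0,cz,A); manip.servo_line(p,feed=.012,frame=q); f,t,c=F()
    print(round(cz,4),np.round(f-f0,2),np.round(t-t0,2),round(c,2))
    if np.linalg.norm(f-f0)>1.5: break
for cam in ["side","scene"]:
    pic,W=cloud(cam); np.save(cam+"2.npy",W); cv2.imwrite(f"pics/{cam}2.png",pic[:,:,::-1])
    for n in ["caddy_corner","caddy_strip"]:
        print(n,[(np.round(R.from_euler('z',-YS).apply(x["at"]-S0),4).tolist(),round(x["confidence"],2)) for x in manip.mark_of(n,cam)[:1]])
a=cv2.imread("pics/scene2.png")[110:270,150:350];b=cv2.imread("pics/side2.png")[60:260,330:530]
cv2.imwrite("pics/m2.png",np.hstack([cv2.resize(a,(400,320)),cv2.resize(b,(320,320))]))
E
```

```text
8.8
free [ 0.64912037 -0.23334532 -3.45430241] [ 0.02478117 -0.16803152  0.04498986] 10.2917
0.1772 [-0.25  0.54 -0.51] [-0.04  0.02 -0.05] 10.54
0.1765 [ 0.07  0.92 -1.  ] [-0.05  0.05 -0.08] 10.79
0.1758 [-0.65 -0.06 -1.18] [ 0.01  0.05 -0.06] 11.04
0.1751 [ 0.04 -0.14 -0.7 ] [-0.04  0.05 -0.06] 11.29
0.1744 [-0.46  0.34 -0.49] [-0.02  0.   -0.03] 11.54
0.1737 [-0.19  0.99 -0.98] [-0.05  0.01 -0.02] 11.79
0.173 [-0.5   0.46 -1.38] [-0.03  0.02 -0.03] 12.04
caddy_corner [([0.001, -0.0652, 0.1701], 0.86)]
caddy_strip [([0.0056, -0.061, 0.1591], 0.76)]
caddy_corner [([0.0005, -0.061, 0.1729], 0.68)]
caddy_strip [([0.0088, -0.0586, 0.1564], 0.76)]
```

View pics/m2.png

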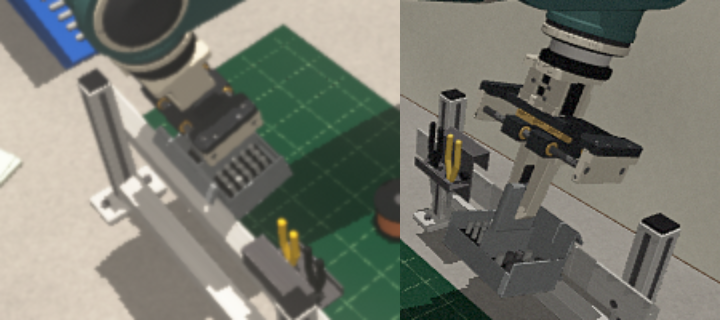

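The crops show the caddy tilted, with its strip over the rail and clear of both rack and post. The stop was force noise (about 0.5 N), so I'll carry on down and average more samples.

```bash
cat >> h.py <<'E'
def F(n=6):
    f=[]; t=[]
    for _ in range(n):
        manip.sleep(.015); o=manip.observe(); f.append(R.from_euler('z',-YS).apply(o["wrist_force"])); t.append(o["ft_torque"])
    return np.mean(f,0),np.mean(t,0),o["clock"]
E
python3 - <<'E'
from h import *
A=.26
f0,t0,c=F(12); print("free",f0,t0,c); np.save("f0.npy",np.r_[f0,t0])
for cz in np.arange(.1723,.158,-.0006):
    p,q=pose(0,cz,A); manip.servo_line(p,feed=.012,frame=q); f,t,c=F()
    print(round(cz,4),np.round(f-f0,2),np.round(t-t0,3),round(c,2))
    if f[2]-f0[2]>1.6: break
E
```

```text
free [ 0.03521095  0.24059877 -4.3228613 ] [-0.00702846 -0.15618447  0.00968871] 12.5417
0.1723 [-0.08 -0.27  0.46] [ 0.015 -0.011 -0.011] 12.89
0.1717 [-0.13 -0.45  0.19] [ 0.     0.012 -0.023] 13.24
0.1711 [ 0.03 -0.14  0.44] [-0.01  -0.026 -0.007] 13.59
0.1705 [-0.26 -0.22  0.42] [ 0.005  0.012 -0.019] 13.94
0.1699 [-0.09 -0.34  0.51] [-0.019 -0.004  0.014] 14.29
0.1693 [-0.03 -0.03  0.62] [-0.009  0.015 -0.003] 14.64
0.1687 [ 0.43 -0.18  0.48] [ 0.031 -0.139 -0.03 ] 14.99
0.1681 [ 2.03 -0.45  3.48] [ 0.063 -0.481 -0.061] 15.34
```

Run:
```python
from h import *
z=np.load("f0.npy"); f0,t0=z[:3],z[3:]
H=.1622; dx=0; dz=.0004
for a in np.linspace(.26,0,11):
    p,q=pose(dx,H+.0255*np.sin(a)+dz,a); manip.servo_line(p,feed=.02,frame=q); f,t,c=F(4); d=f-f0
    print(round(a,3),np.round(d,2),np.round(t-t0,3),"dx %.4f dz %.4f"%(dx,dz),round(c,2))
    if np.linalg.norm(d)>9: print("STOP"); break
    if abs(d[0])>1: dx+=.00015*d[0]
    if d[2]>2: dz+=.00015*(d[2]-1)
    if d[2]<1 and dz>.0004: dz-=.0002
np.save("sw.npy",[dx,dz])
```

```text
0.26 [ 0.26 -0.51  0.76] [-0.009 -0.074 -0.03 ] dx 0.0000 dz 0.0004 15.66
0.234 [-0.06  0.05  0.89] [-0.004  0.056 -0.027] dx 0.0000 dz 0.0004 16.01
0.208 [-0.04 -0.25  0.53] [-0.014  0.081 -0.013] dx 0.0000 dz 0.0004 16.36
0.182 [-0.01 -0.51  0.34] [ 0.018  0.116 -0.008] dx 0.0000 dz 0.0004 16.71
0.156 [ 0.04 -0.35  0.49] [-0.001  0.138 -0.036] dx 0.0000 dz 0.0004 17.06
0.13 [-0.57 -0.35  0.15] [0.029 0.161 0.012] dx 0.0000 dz 0.0004 17.41
0.104 [-0.14 -0.4   0.36] [-0.004  0.22  -0.008] dx 0.0000 dz 0.0004 17.76
0.078 [-0.07 -0.62  0.4 ] [ 0.022  0.235 -0.006] dx 0.0000 dz 0.0004 18.11
0.052 [ 0.14 -0.19  0.31] [ 0.02   0.265 -0.007] dx 0.0000 dz 0.0004 18.46
0.026 [-0.01 -0.16  0.14] [0.028 0.293 0.008] dx 0.0000 dz 0.0004 18.81
0.0 [-0.09 -0.02  1.01] [0.013 0.343 0.004] dx 0.0000 dz 0.0004 19.16
```

Run:
```python
from h import *
z=np.load("f0.npy"); f0,t0=z[:3],z[3:]
cz=.1626; dx=0
for i in range(14):
    cz-=.0004
    p,q=pose(dx,cz,0); manip.servo_line(p,feed=.012,frame=q); f,t,c=F(5); d=f-f0
    print(round(cz,4),np.round(d,2),np.round(t-t0,3),"dx %.4f"%dx,round(c,2))
    if d[2]>5 or np.linalg.norm(d)>9: break
    if abs(d[0])>.8: dx+=.00025*d[0]
for cam in ["side","scene"]:
    pic,W=cloud(cam); np.save(cam+"3.npy",W); cv2.imwrite(f"pics/{cam}3.png",pic[:,:,::-1])
    for n in ["caddy_corner","caddy_strip","caddy_foot"]:
        print(n,[(np.round(R.from_euler('z',-YS).apply(x["at"]-S0),4).tolist(),round(x["confidence"],2)) for x in manip.mark_of(n,cam)[:1]])
a=cv2.imread("pics/scene3.png")[110:270,150:350];b=cv2.imread("pics/side3.png")[60:260,330:530]
cv2.imwrite("pics/m3.png",np.hstack([cv2.resize(a,(400,320)),cv2.resize(b,(320,320))]))
```

```text
0.1622 [ 1.29 -0.06  1.7 ] [ 0.112  0.079 -0.067] dx 0.0000 19.49
0.1618 [ 2.1  -0.03  2.25] [ 0.201 -0.165 -0.087] dx 0.0003 19.82
0.1614 [1.21 0.06 3.83] [ 0.17   0.021 -0.136] dx 0.0008 20.16
0.161 [-4.9   1.34  9.61] [ 0.278  1.016 -0.201] dx 0.0012 20.49
caddy_corner [([0.0031, -0.0624, 0.1582], 0.97)]
caddy_strip [([0.0112, -0.064, 0.1477], 0.78)]
caddy_foot [([0.0059, -0.0574, 0.1019], 0.65)]
caddy_corner [([0.0019, -0.0599, 0.1591], 0.56)]
caddy_strip [([0.0091, -0.0609, 0.1484], 0.84)]
caddy_foot [([0.0101, -0.0602, 0.101], 0.79)]
```

View pics/m3.png

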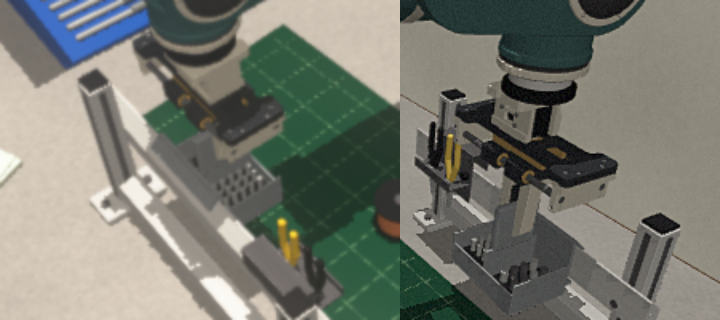

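The crops show the caddy upright against the rail, away from the rack. It is seated but slightly over-pressed, so I'll ease back, loosen the grip so it settles, and release.

Run:
```python
from h import *
z=np.load("f0.npy"); f0,t0=z[:3],z[3:]
cz,dx=.1613,.0009
for i in range(4):
    p,q=pose(dx,cz,0); manip.servo_line(p,feed=.012,frame=q); f,t,c=F(8); d=f-f0
    print(round(cz,4),np.round(d,2),np.round(t-t0,3),"dx %.4f"%dx,round(c,2))
    if abs(d[0])<1.3 and 3<d[2]<6.5: break
    if abs(d[0])>1.3: dx+=.00008*d[0]
    if d[2]>6.5: cz+=.00015
    if d[2]<3: cz-=.00015
manip.clamp(10); f,t,c=F(8); print("squeeze10",np.round(f-f0,2),np.round(t-t0,3),c)
manip.clamp(4); f,t,c=F(8); print("squeeze4",np.round(f-f0,2),np.round(t-t0,3),c,manip.observe()["grasp_force"])
```

```text
0.1613 [-0.83  1.08  7.44] [ 0.277  0.424 -0.193] dx 0.0009 21.27
0.1615 [0.12 1.77 6.16] [ 0.327  0.23  -0.192] dx 0.0009 21.66
squeeze10 [0.95 1.67 5.75] [ 0.417  0.095 -0.009] 22.0083
squeeze4 [1.44 2.45 5.48] [0.471 0.008 0.005] 22.3583 3.9999445527791977
```

Run:
```python
from h import *
manip.ungrasp(); manip.sleep(.2); o=manip.observe(); print(o["clock"],o["opening"],o["wrist_force"])
p=np.array(o["tcp_pos"]); 
manip.servo_line(p+[0,0,.10],feed=.12); manip.servo_line(p+[-.18,0,.12],feed=.2); manip.sleep(.2)
Z=R.from_euler('z',-YS)
for cam in ["side","scene"]:
    pic,W=cloud(cam); np.save(cam+"4.npy",W); cv2.imwrite(f"pics/{cam}4.png",pic[:,:,::-1])
    for n in ["caddy_corner","caddy_strip","caddy_foot","caddy_mid","caddy_grip","rack_mid"]:
        print(n,[(np.round(Z.apply(x["at"]-S0),4).tolist(),round(x["confidence"],2)) for x in manip.mark_of(n,cam)[:1]])
    l=Z.apply(W.reshape(-1,3)-S0)
    g=l[(l>[-.09,-.11,.14]).all(1)&(l<[-.005,-.01,.22]).all(1)&(l[:,2]>.165)]   # grip slab
    print(cam,"slab dir yaw",len(g),np.polyfit(g[:,0],g[:,1],1)[0],"y vs z",np.polyfit(g[:,2],g[:,1],1)[0])
    if cam=="side":
        fr=l[(l>[-.092,-.115,.088]).all(1)&(l<[-.076,-.005,.114]).all(1)]; A=np.c_[fr[:,1:],np.ones(len(fr))]; print("front wall dx/dy,dx/dz",np.linalg.lstsq(A,fr[:,0],rcond=None)[0],len(fr))
print(manip.observe()["clock"])
a=cv2.imread("pics/scene4.png")[110:270,150:350];b=cv2.imread("pics/side4.png")[60:260,330:530]
cv2.imwrite("pics/m4.png",np.hstack([cv2.resize(a,(400,320)),cv2.resize(b,(320,320))]))
```

```text
23.8917 0.09299091901771514 [-0.58389013  0.34633267 -0.23347132]
caddy_corner [([0.0041, -0.0611, 0.1554], 0.94)]
caddy_strip [([0.0099, -0.0646, 0.1478], 0.81)]
caddy_foot [([0.0083, -0.0591, 0.0987], 0.97)]
caddy_mid [([-0.0389, -0.062, 0.1418], 0.76)]
caddy_grip [([-0.0413, -0.0603, 0.1765], 0.81)]
rack_mid [([-0.0288, 0.1268, 0.1449], 0.71)]
side slab dir yaw 484 -0.03526389398417338 y vs z 0.09166405635953016
front wall dx/dy,dx/dz [-0.00031713  0.00329263 -0.08373201] 388
caddy_corner [([0.0007, -0.0622, 0.1658], 0.86)]
caddy_strip [([0.0097, -0.0581, 0.1462], 0.69)]
caddy_foot [([0.0088, -0.0598, 0.1041], 0.56)]
caddy_mid [([-0.0395, -0.0634, 0.1378], 0.67)]
caddy_grip [([-0.0366, -0.0584, 0.1781], 0.67)]
rack_mid [([-0.0197, 0.1214, 0.1415], 0.79)]
scene slab dir yaw 322 -0.012378589208325621 y vs z -0.13002020706903053
26.8333
```

View pics/m4.png

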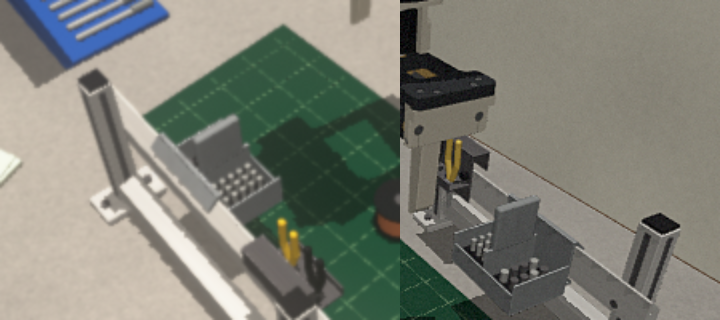

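The crops show the caddy hanging flush and the hand clear of it. From the depth fit, the front wall is at x = -83.7 mm, and yaw and tilt are each within 0.003 rad. I'll check roll, then hand in.

Run:
```python
from h import *
Z=R.from_euler('z',-YS); l=Z.apply(np.load("side4.npy").reshape(-1,3)-S0)
ys=np.arange(-.112,-.01,.006); t=[];b=[]
for y in ys:
    m=(abs(l[:,1]-y)<.003)&(abs(l[:,0]+.0837)<.003)&(l[:,2]>.07)&(l[:,2]<.13); t.append(l[m,2].max()); b.append(l[m,2].min())
rt,rb=np.polyfit(ys,t,1)[0],np.polyfit(ys,b,1)[0]
print("roll top",rt,"bottom",rb,np.mean(t),np.mean(b)); 
if max(abs(rt),abs(rb))<.03: print(manip.sign_off(),manip.observe()["clock"])
```

```text
roll top -0.006693077099410383 bottom -0.00023619548031981208 0.11744528877301195 0.08819487757752631
the job is handed in; nothing more can be done
the job is handed in; nothing more can be done
```

The caddy is hung on the free stretch of rail beside the plier rack and released, measuring level and flush (yaw, tilt and roll all under 0.01 rad), and I handed the job in at about 27 s of the 43 s limit; the hand-in returned no verdict, and I did not re-measure the spool, bit case or box.

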